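# Start an analyser run: fan, purge, start

### The job

Start the analyser run with the closed fingertips: first push down the orange-marked half of the white rocker on the loose switch box so that the extraction fan is fully on, then press the blue key on the console fully down, and then the green key fully down; all three stay down by themselves. Leave the red and yellow keys alone, only touch things, do not push the switch box out of place or lift it, and do not disturb the jar, vial and cup.

Things in the scene. Friction and masses are not known exactly. Their poses are not given: they have to be found in the camera images.
- console: analyser console, fixed to the bench: white and grey box 240 mm (its x) x 190 mm (its y), flat horizontal deck 55 mm above the bench. Origin: centre of its underside. The four keys stand in a 2 x 2 field, centres 70 mm apart, at x = -80 and -10 mm and y = +35 and -35 mm in this frame; which colour is in which place changes. A black display, 69 mm above the bench at most, covers the deck beyond x = +45 mm.
- blue_key (a joint): blue square key cap, 32 x 32 mm, on the console. Joint value: how far it has been pushed straight down, 0 (up, cap top 16 mm above the deck) to 0.008 m (fully down, cap top 8 mm above the deck). No return spring: it yields to about 3 N and stays at whatever depth it is left. Purge gas.
- green_key (a joint): green square key cap, 32 x 32 mm, on the console. Joint value: how far it has been pushed straight down, 0 (up, cap top 16 mm above the deck) to 0.008 m (fully down, cap top 8 mm above the deck). No return spring: it yields to about 3 N and stays at whatever depth it is left. Start of the run.
- red_key (a joint): red square key cap, 32 x 32 mm, on the console. Joint value: how far it has been pushed straight down, 0 (up, cap top 16 mm above the deck) to 0.008 m (fully down, cap top 8 mm above the deck). No return spring: it yields to about 3 N and stays at whatever depth it is left. Abort; to be left up.
- yellow_key (a joint): yellow square key cap, 32 x 32 mm, on the console. Joint value: how far it has been pushed straight down, 0 (up, cap top 16 mm above the deck) to 0.008 m (fully down, cap top 8 mm above the deck). No return spring: it yields to about 3 N and stays at whatever depth it is left. Calibration; to be left up.
- blue_top (a point): centre of the top face of the blue key's cap (moves with the key); 71 mm above the bench while the key is up, 63 mm when fully down
- green_top (a point): centre of the top face of the green key's cap (moves with the key); 71 mm above the bench while the key is up, 63 mm when fully down
- red_top (a point): centre of the top face of the red key's cap (moves with the key); 71 mm above the bench while the key is up, 63 mm when fully down
- yellow_top (a point): centre of the top face of the yellow key's cap (moves with the key); 71 mm above the bench while the key is up, 63 mm when fully down
- switch_box: switch box of the fume-extraction fan, standing loose on the bench: grey box 130 mm (its x) x 100 mm (its y) x 45 mm high, 0.7 to 1 kg. Origin: centre of its underside. Its x axis runs from the plain half of the rocker towards the orange-marked half.
- fan_rocker (a joint): white paddle rocker on top of the switch box, 72 mm long (along the box's x) x 36 mm wide x 10 mm thick, pivoting about the box's y axis at its middle, 59 mm above the bench. 0 = fan off: the orange-marked half stands high (tilted 0.18 rad up). 0.36 rad = fan on: the orange-marked half is fully down (tilted 0.18 rad down). No spring: it yields to about 3 N pushed down on the orange mark and stays where it is left. It starts between 0 and 0.06.
- fan_on_pad (a point): point on the top face of the rocker, in the middle of the orange mark (20 x 30 mm), 24 mm from the pivot along the box's +x; about 68 mm above the bench when off, 60 mm when on (moves with the rocker)
- sample_jar: bystander: clear jar with white lid, diameter 44 mm, 55 mm high, loose; origin at the centre of its underside
- amber_vial: bystander: amber bottle with black cap, diameter 28 mm, 60 mm high, loose; origin at the centre of its underside
- steel_cup: bystander: small open steel cup, diameter 44 mm, 40 mm high, loose; origin at the centre of its underside
Not all that is in view belongs to the job. There is more than one size of the switch_box; the job needs the larger.

How it is judged:
On the way, in this order (a step that is already met when the one before it is completed fails the run):
1. the fan rocker is on (value of joint fan_rocker above 0.28 rad), for 0.2 s.
2. the blue key is down (value of joint blue_key above 0.006 m), for 0.2 s.
3. the green key is down (value of joint green_key above 0.006 m), for 0.2 s.
At the end, for the whole second after the job is handed in: The rocker is past 0.28 rad (of 0.36), the blue and green keys are more than 6 mm down (of 8), the red and yellow keys less than 3 mm down; the switch box stands at rest within 25 mm of where it was, and jar, vial and cup are within 25 mm of where they were (value of joint fan_rocker above 0.28 rad and value of joint each of blue_key, green_key above 0.006 m and value of joint each of red_key, yellow_key below 0.003 m and distance of each of switch_box, sample_jar, amber_vial, steel_cup from where it was at the start of the episode below 0.025 m and angle between switch_box's own z axis and vertical below 0.1 rad and linear speed of switch_box below 0.02 m/s); the robot touches nothing.
It fails at once if a blue key press before the fan is on (value of joint blue_key above 0.003 m and not (value of joint fan_rocker above 0.28 rad)).
It fails at once if a green key press before the fan is on and the blue key is down (value of joint green_key above 0.003 m and not (value of joint fan_rocker above 0.28 rad and value of joint blue_key above 0.006 m)).
It fails at once if the red or yellow key pressed (value of joint any of red_key, yellow_key above 0.003 m).
It fails at once if the switch box lifted, tipped or pushed more than 25 mm out of place (height (world z) of switch_box above 0.012 m or angle between switch_box's own z axis and vertical above 0.2 rad or distance of switch_box from where it was at the start of the episode above 0.025 m).
It fails at once if jar, vial or cup lifted, knocked over or shifted more than 25 mm (distance of any of sample_jar, amber_vial, steel_cup from where it was at the start of the episode above 0.025 m or angle between any of sample_jar, amber_vial, steel_cup's own z axis and vertical above 0.4 rad).
It also fails if it takes over 51 s, if anything falls off the work surface, if the arm or the gripper's body presses on something with over 40 N, if the wrist force passes 120 N, or if a joint passes its speed limit or range.

### The arm

A 6-joint arm with a two-finger parallel gripper is mounted at the origin on the work surface. World frame = base frame: x ahead of the robot, y to its left, z up, the work surface at z = 0. Lengths are in m, angles in rad, forces in N, time in s.
With the tool pointing down it reaches from about 0.4 to 0.825 m from the base axis. Payload 7 kg.
Tool frame: the origin (TCP) lies midway between the tips of the shut fingers; the grasp point (between the pads) lies 19 mm behind it; z points along the fingers, y is the line along which they close (so a half turn about z gives the same grasp; the last joint's range is limited). The gripper opens to 88 mm and grips with 3 to 60 N. Pads are 19 mm wide; open, the fingers measure 130 mm over their backs; the gripper's body (78 mm by 193 mm) begins 47 mm behind the grasp point.
Start: joints at [1.47, 0.359, 0.012, 0, -1.224, -0.288], TCP at [0.256, 0.625, 0.227] pointing down, gripper open.
Joint ranges: [-3.07, 3.07], [-1.43, 2.12], [-1.02, 1.25], [-3.03, 1.67], [-3.05, -0], [-3.03, 3.03]. Speed limits (rad/s): [2.39, 2.39, 3.01, 3.14, 3.14, 3.14].

### API

Orientations are given as [roll, pitch, yaw] about the fixed x, y, z axes, in that order (R = Rz(yaw) Ry(pitch) Rx(roll)).
In Python, from station import get_state, grab_frame, calibration, job_done, boxes_of, regions_of, spot_point gives the robot as it stands. The module is installed in compiled form; this text tells all that it offers.
- The arm moves only by the tool arm_command, never from a script. Its argument "commands" is a list of rows, each an object of numbers: "tx", "ty", "tz": the shift along the tool's x, y, z each as a share of 25 cm, from -1 to 1; "twist": the turn about the tool's z as a share of 180 degrees, from -1 to 1. A call has exactly 8 rows; each row is the pose to reach, as a shift and turn from the pose commanded when the call began, along the tool's axes at that moment, turning the shorter way round; what a row does not reach only later rows make up. A row lasts 1/12 s, in which the tool goes at most 41.7 mm and 7.16 degrees, less where a joint would pass 70% of its speed; a pose out of reach is approached as far as the arm can. A call with a number of a shift or a turn outside -1 to 1 is refused whole. A call with a gripper value outside its range is refused whole. "claw" is the opening, from 0 (shut) to 1 (fully open), set as the call begins (left out, the last holds). The fingers move at their own pace and stop on an object; "grip_force" is the grip in N (left out, the last holds). Time passes only in rows, so rows that repeat a pose let the fingers close, or fill a call up. It gives the time, the measured TCP pose, the force, the opening and the grip force at its end, in the units of the state.
- get_state(): the state, without advancing time (a new reading comes with each control period).
- grab_frame(name): name is "scene" or "top" or "wrist"; returns the picture (384x512x3 uint8, red, green, blue); there is no depth.
- calibration(name): a dict with "camera_matrix" (3x3 intrinsics, pixels), "extrinsics" (4x4, takes a point from camera to world coordinates). Camera axes: x right, y down, z forward; pixel columns grow to the right and rows downward; lengths in m; the calibration is good to about 2 mm. The wrist camera is an equidistant fisheye: a pixel r from the principal point sees the ray r / f radians off the axis. A picture is of the moment at which its call begins: read the wrist's pose just before it. calibration takes no time and is no camera call; for the wrist camera it gives the pose at the moment of the call.
- job_done(): hands the job in; it is judged then, once.
Trained networks look in the newest picture that a camera, given by its name, has taken for a name from the list of things; names that differ only in an ending like _2 or _b are one class to them, and where a whole thing is asked for, a point or a joint stands for the part that bears it (a point fixed in the world has none). Each returns a list of dicts, best first, with "score" (0 to 1); they miss things now and then, are a little off and sometimes report something else, mostly with a low value. They report only what shows in the picture. A call takes as long as a camera call. They do not tell look-alikes from the thing itself.
- boxes_of(query, camera): "rect" ([left, top, right, bottom] in pixels, round what is visible of it).
- regions_of(query, camera): "region" (384x512 bool, what is visible of it) and "rect" ([left, top, right, bottom] in pixels, round what is visible of it).
- spot_point(query, camera): "uv" ([column, row] in pixels: a listed point, or the origin of a listed thing).
The state is a dict: "t": time; "q": joint angles; "qd": joint speeds; "joint_efforts": joint torques, N m; "eef_pos": TCP position; "ee_rot": TCP orientation; "force": force on the tool from outside, world axes, zero at the start; "moment": the same for the moment, N m; "width": finger opening in m; "gripper_force": force on a finger pad.
Only numpy, scipy, OpenCV 4.12 (cv2) and the standard library are available. Lean on these libraries where they do the work, as an engineer would, in place of code of your own. Each camera call takes 0.05 s, during which the arm holds its last target. There are 200 camera calls.

## Working session

There is one attempt and no reset: what is moved stays moved. The work goes in short steps, Python scripts to look and compute and a tool call to move; the robot and the scene stay as the last step left them, time stands still between calls to the robot, and variables do not carry over. Pictures are saved under pics/ and viewed, at most 10 in all, crops included, and the job is handed in when it is done.

Besides the shell and the picture viewer there is one more tool, called after ">>>" in YAML: its name, and indented under it one key for each argument. arm_command: Moves the arm, as the interface text tells. Shift numbers are shares of 25 cm and turn numbers shares of 180 degrees, none past 1 either way. Its arguments: {"type":"object","properties":{"commands":{"type":"array"},"claw":{"type":"number"},"grip_force":{"type":"number"}},"required":["commands"]}

```bash
mkdir -p pics; cat > h.py <<'E'
import numpy as np, cv2
from station import *
def ray(cam,uv,z,c=None):
    c=c or calibration(cam);K=np.array(c["camera_matrix"]);T=np.array(c["extrinsics"])
    x=(uv[0]-K[0,2])/K[0,0];y=(uv[1]-K[1,2])/K[1,1]
    if cam=="wrist":
        r=np.hypot(x,y);d=np.array([x/r*np.sin(r),y/r*np.sin(r),np.cos(r)]) if r>1e-9 else np.array([0,0,1.])
    else: d=np.array([x,y,1])
    d=T[:3,:3]@d;o=T[:3,3];return o+d*(z-o[2])/d[2]
E
python3 - <<'E'
from h import *
np.set_printoptions(precision=3,suppress=True)
ims=[grab_frame(n) for n in("scene","top")]
for n,i in zip(("scene","top"),ims): cv2.imwrite(f"pics/{n}.png",cv2.resize(i[:,:,::-1],(800,600)))
Z=dict(blue_top=.071,green_top=.071,red_top=.071,yellow_top=.071,fan_on_pad=.067,switch_box=0,sample_jar=0,amber_vial=0,steel_cup=0,console=0)
for cam in("top","scene"):
  for q,z in Z.items():
    for r in spot_point(q,cam)[:3]: print(cam,q,round(r["score"],2),np.array(r["uv"]),ray(cam,r["uv"],z)[:2])
s=get_state();print(s["t"],s["eef_pos"],s["ee_rot"],s["force"])
E
```

```text
top blue_top 0.63 [155.4 177.9] [0.526 0.231]
top blue_top 0.48 [156.4 207.7] [0.453 0.226]
top green_top 0.64 [184.4 173.3] [0.536 0.161]
top red_top 0.72 [187.3 204.7] [0.459 0.152]
top yellow_top 0.47 [155.4 179. ] [0.523 0.231]
top fan_on_pad 0.65 [345.1 180.6] [ 0.513 -0.227]
top fan_on_pad 0.6 [346.  255.9] [ 0.335 -0.219]
top fan_on_pad 0.59 [258.4 125.5] [ 0.656 -0.019]
top switch_box 0.87 [335.5 192.5] [ 0.496 -0.216]
top switch_box 0.76 [343.9 262.8] [ 0.317 -0.228]
top sample_jar 0.64 [261.1 220.6] [ 0.426 -0.022]
top amber_vial 0.42 [252.1 178.2] [ 0.537 -0.   ]
top steel_cup 0.77 [257.1 128.2] [ 0.674 -0.015]
top console 0.63 [173.6 174.3] [0.551 0.205]
scene blue_top 0.62 [384. 215.] [0.44  0.228]
scene green_top 0.58 [256.3 229.4] [0.604 0.038]
scene green_top 0.55 [332.4 230.4] [0.534 0.16 ]
scene red_top 0.5 [349.5 207.1] [0.451 0.162]
scene yellow_top 0.66 [368.8 242.6] [0.53  0.228]
scene fan_on_pad 0.81 [175.5 166.8] [ 0.511 -0.231]
scene fan_on_pad 0.58 [223.7 140.4] [ 0.353 -0.206]
scene switch_box 0.92 [222.1 153.3] [ 0.316 -0.239]
scene switch_box 0.73 [188.8 187. ] [ 0.487 -0.219]
scene sample_jar 0.68 [275.3 199.3] [ 0.422 -0.019]
scene amber_vial 0.82 [260.  229.6] [0.531 0.004]
scene steel_cup 0.74 [210.  268.6] [ 0.676 -0.021]
scene console 0.78 [346.8 266.7] [0.537 0.199]
1.1 [0.256 0.625 0.227] [-3.142 -0.    -0.389] [ 0.276 -0.992  0.158]
```

View pics/top.png

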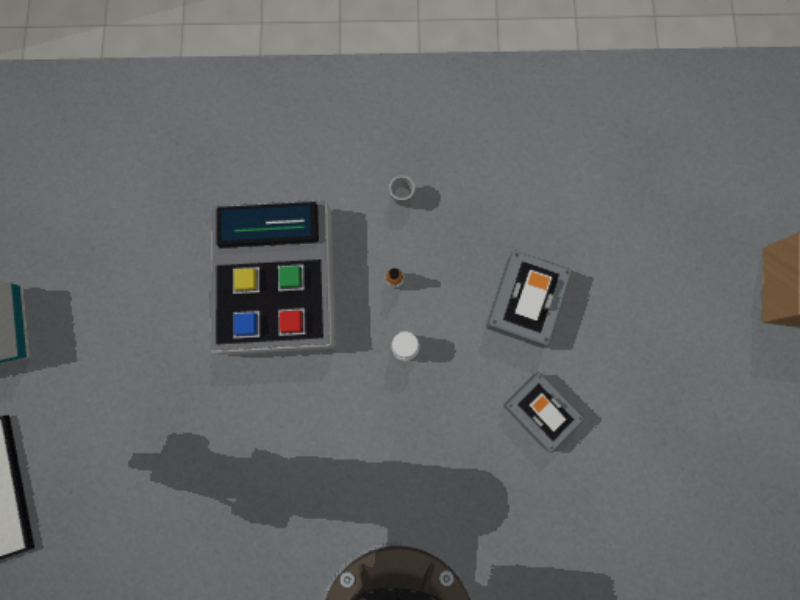

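```bash
python3 - <<'E'
import cv2
i=cv2.imread("pics/top.png");c=i[220:480,440:640];cv2.imwrite("pics/sw.png",cv2.resize(c,None,fx=2.3,fy=2.3,interpolation=2))
E
```

```text
(no output)
```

View pics/sw.png

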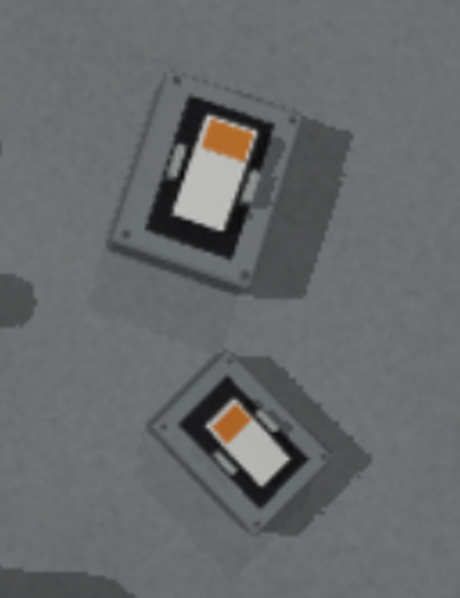

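View pics/scene.png

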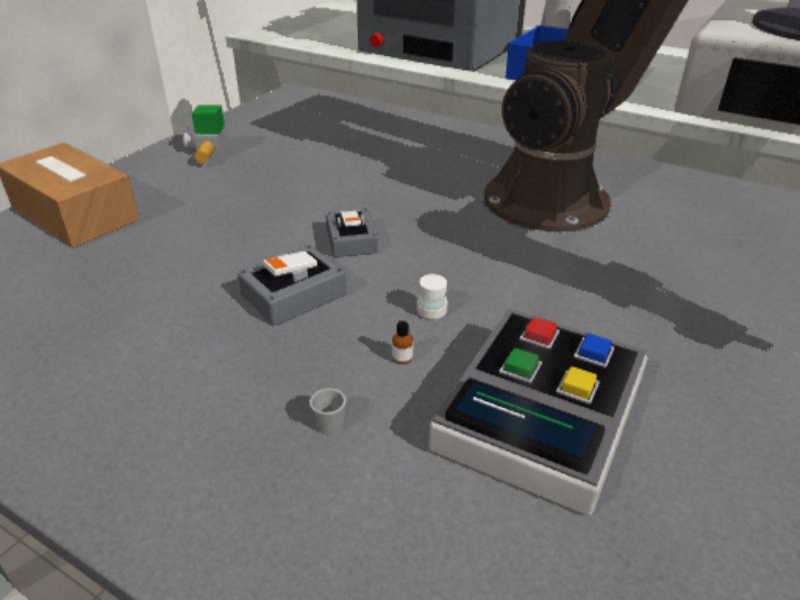

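Two candidates for the switch: the larger box with its pad at about (345,181) in the 512-px top image, and the smaller look-alike at (346,256). The crop confirms that the larger, upper one is the right box. The keys are yellow top-left, green top-right, blue bottom-left and red bottom-right. I'll refine these positions by colour.

```bash
python3 - <<'E'
from h import *
np.set_printoptions(precision=4,suppress=True)
im=grab_frame("top");hsv=cv2.cvtColor(im,cv2.COLOR_RGB2HSV)
R=dict(blue=((100,130,60),(130,255,255),(155,208),.071),green=((45,120,60),(80,255,255),(186,176),.071),red=((0,150,60),(6,255,255),(187,205),.071),yellow=((22,120,60),(35,255,255),(156,178),.071),orange=((8,150,60),(20,255,255),(345,180),.067),rocker_white=((0,0,150),(180,40,255),(340,194),.062))
for k,(a,b,(u,v),z) in R.items():
    m=np.zeros((384,512),np.uint8);m[v-16:v+17,u-13:u+14]=cv2.inRange(hsv,a,b)[v-16:v+17,u-13:u+14]
    n,l,s,c=cv2.connectedComponentsWithStats(m);i=1+s[1:,4].argmax()
    print(k,s[i],c[i],ray("top",c[i],z)[:2])
E
```

```text
blue [150 200  14  15 185] [156.5297 206.9622] [0.4551 0.2254]
green [179 171  13  13 168] [185.0357 176.9643] [0.527  0.1594]
red [179 199  14  14 188] [185.4415 205.2926] [0.4581 0.1567]
yellow [150 172  14  14 188] [156.4574 178.4309] [0.5244 0.2283]
orange [338 174  14  11  90] [344.3    179.3667] [ 0.5161 -0.2249]
rocker_white [330 178  20  27 297] [339.3131 192.5724] [ 0.4848 -0.2122]
```

>>> arm_command:
  commands:
    - {"tx":0,"ty":0.15,"tz":0}
    - {"tx":0.2,"ty":0.3,"tz":0}
    - {"tx":0.3,"ty":0.45,"tz":0}
    - {"tx":0.4,"ty":0.6,"tz":0}
    - {"tx":0.5,"ty":0.75,"tz":0}
    - {"tx":0.55,"ty":0.9,"tz":0}
    - {"tx":0.55,"ty":1,"tz":0}
    - {"tx":0.55,"ty":1,"tz":0}
  claw: 0

```text
invalid input
```

>>> arm_command:
  commands:
    - {"tx":0.0,"ty":0.15,"tz":0.0,"twist":0.0}
    - {"tx":0.2,"ty":0.3,"tz":0.0,"twist":0.0}
    - {"tx":0.3,"ty":0.45,"tz":0.0,"twist":0.0}
    - {"tx":0.4,"ty":0.6,"tz":0.0,"twist":0.0}
    - {"tx":0.5,"ty":0.75,"tz":0.0,"twist":0.0}
    - {"tx":0.55,"ty":0.9,"tz":0.0,"twist":0.0}
    - {"tx":0.55,"ty":1.0,"tz":0.0,"twist":0.0}
    - {"tx":0.55,"ty":1.0,"tz":0.0,"twist":0.0}
  claw: 0

```text
t: 1.82
eef_pos: [0.2875, 0.3357, 0.2266]
ee_rot: [3.141, 0.001, -0.391]
force: [-1.1, -0.3, -0.1]
width: 0.04
gripper_force: 0.0
```

>>> arm_command:
  commands:
    - {"tx":0.13,"ty":0.08,"tz":0.0,"twist":0.0}
    - {"tx":0.26,"ty":0.18,"tz":0.0,"twist":0.0}
    - {"tx":0.39,"ty":0.28,"tz":0.0,"twist":0.0}
    - {"tx":0.52,"ty":0.38,"tz":0.0,"twist":0.0}
    - {"tx":0.65,"ty":0.48,"tz":0.0,"twist":0.0}
    - {"tx":0.77,"ty":0.59,"tz":0.0,"twist":0.0}
    - {"tx":0.89,"ty":0.7,"tz":0.0,"twist":0.0}
    - {"tx":1.0,"ty":0.8,"tz":0.0,"twist":0.0}

```text
t: 2.48
eef_pos: [0.4444, 0.0592, 0.2271]
ee_rot: [-3.141, -0.001, -0.389]
force: [0.1, 0.7, -0.2]
width: 0.0002
gripper_force: 0.0
```

>>> arm_command:
  commands:
    - {"tx":0.08,"ty":0.12,"tz":0.05,"twist":0.0}
    - {"tx":0.17,"ty":0.24,"tz":0.1,"twist":0.0}
    - {"tx":0.26,"ty":0.36,"tz":0.15,"twist":0.0}
    - {"tx":0.35,"ty":0.49,"tz":0.2,"twist":0.0}
    - {"tx":0.45,"ty":0.62,"tz":0.25,"twist":0.0}
    - {"tx":0.55,"ty":0.75,"tz":0.25,"twist":0.0}
    - {"tx":0.65,"ty":0.87,"tz":0.25,"twist":0.0}
    - {"tx":0.71,"ty":0.95,"tz":0.25,"twist":0.0}

```text
t: 3.15
eef_pos: [0.5187, -0.2291, 0.1637]
ee_rot: [3.141, 0.0, -0.39]
force: [1.4, 0.1, -0.7]
width: 0.0007
gripper_force: 0.0
```

```bash
python3 - <<'E'
from h import *
np.set_printoptions(precision=4,suppress=True)
s=get_state();print(s["t"],s["eef_pos"],s["ee_rot"],s["force"],s["width"])
c=calibration("wrist");im=grab_frame("wrist");cv2.imwrite("pics/w1.png",cv2.resize(im[:,:,::-1],(800,600)))
for r in spot_point("fan_on_pad","wrist"): print(r,ray("wrist",r["uv"],.067,c))
for r in spot_point("switch_box","wrist"): print(r,ray("wrist",r["uv"],0,c))
hsv=cv2.cvtColor(im,cv2.COLOR_RGB2HSV);m=cv2.inRange(hsv,(8,150,60),(20,255,255))
n,l,st,ce=cv2.connectedComponentsWithStats(m)
for i in range(1,n):
  if st[i,4]>60: print(st[i],ce[i],ray("wrist",ce[i],.067,c))
E
```

```text
3.15 [ 0.5187 -0.2291  0.1637] [ 3.1409  0.0001 -0.39  ] [ 1.428   0.1311 -0.6907] 0.0006567585791439552
{'uv': [254.7, 196.8], 'score': 0.63} [ 0.5154 -0.2251  0.067 ]
{'uv': [254.8, 199.9], 'score': 0.63} [ 0.4941 -0.2158  0.    ]
[239 189  33  21 645] [255.031  199.2806] [ 0.5131 -0.2245  0.067 ]
[ 72 233  18   8  87] [ 80.3448 236.954 ] [ 0.5445 -0.0352  0.067 ]
```

View pics/w1.png

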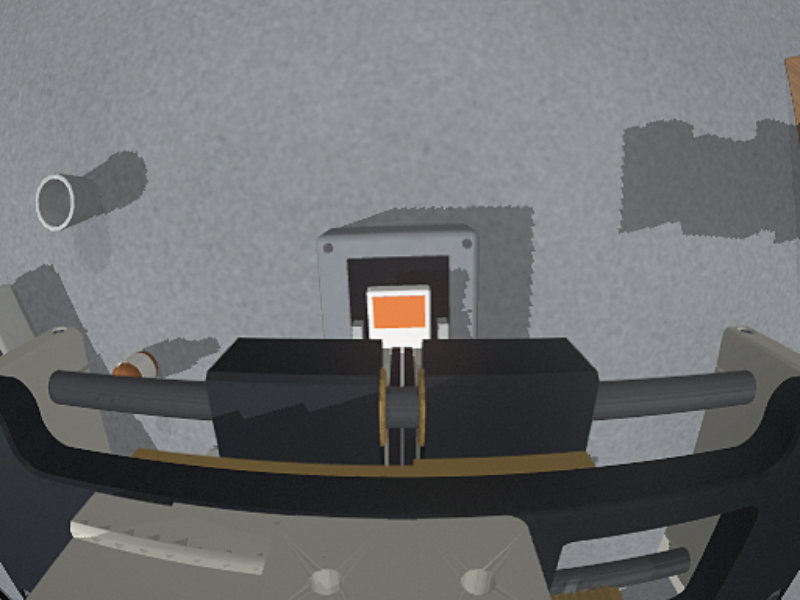

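The wrist image shows the fingers aligned with the box, with the orange pad at (400,312) in the 800-px view and at about (0.515, -0.225) in world coordinates. Next I descend.

>>> arm_command:
  commands:
    - {"tx":-0.01,"ty":-0.01,"tz":0.1,"twist":0.0}
    - {"tx":-0.01,"ty":-0.01,"tz":0.2,"twist":0.0}
    - {"tx":-0.01,"ty":-0.01,"tz":0.29,"twist":0.0}
    - {"tx":-0.01,"ty":-0.01,"tz":0.34,"twist":0.0}
    - {"tx":-0.01,"ty":-0.01,"tz":0.36,"twist":0.0}
    - {"tx":-0.01,"ty":-0.01,"tz":0.38,"twist":0.0}
    - {"tx":-0.01,"ty":-0.01,"tz":0.39,"twist":0.0}
    - {"tx":-0.01,"ty":-0.01,"tz":0.4,"twist":0.0}

```text
t: 3.97
eef_pos: [0.5175, -0.2221, 0.0649]
ee_rot: [-3.141, -0.002, -0.388]
force: [-0.2, 1.4, 1.9]
width: 0.0005
gripper_force: 1.0
```

>>> arm_command:
  commands:
    - {"tx":0.0,"ty":0.0,"tz":0.003,"twist":0.0}
    - {"tx":0.0,"ty":0.0,"tz":0.006,"twist":0.0}
    - {"tx":0.0,"ty":0.0,"tz":0.009,"twist":0.0}
    - {"tx":0.0,"ty":0.0,"tz":0.011,"twist":0.0}
    - {"tx":0.0,"ty":0.0,"tz":0.012,"twist":0.0}
    - {"tx":0.0,"ty":0.0,"tz":0.012,"twist":0.0}
    - {"tx":0.0,"ty":0.0,"tz":0.012,"twist":0.0}
    - {"tx":0.0,"ty":0.0,"tz":0.012,"twist":0.0}

```text
t: 4.63
eef_pos: [0.5178, -0.2227, 0.0615]
ee_rot: [-3.141, -0.002, -0.389]
force: [4.7, 1.5, 4.4]
width: 0.0006
gripper_force: 2.5
```

>>> arm_command:
  commands:
    - {"tx":0.0,"ty":0.0,"tz":0.003,"twist":0.0}
    - {"tx":0.0,"ty":0.0,"tz":0.005,"twist":0.0}
    - {"tx":0.0,"ty":0.0,"tz":0.007,"twist":0.0}
    - {"tx":0.0,"ty":0.0,"tz":0.009,"twist":0.0}
    - {"tx":0.0,"ty":0.0,"tz":0.01,"twist":0.0}
    - {"tx":0.0,"ty":0.0,"tz":0.01,"twist":0.0}
    - {"tx":0.0,"ty":0.0,"tz":0.01,"twist":0.0}
    - {"tx":0.0,"ty":0.0,"tz":0.01,"twist":0.0}

```text
t: 5.3
eef_pos: [0.5181, -0.2227, 0.0606]
ee_rot: [-3.141, -0.003, -0.388]
force: [0.3, 4.7, 19.5]
width: 0.0005
gripper_force: 9.4
```

The rocker is on its stop, with force up to 19.5 N at z = 60.6 mm. I'll retract, check it from above and head for the blue key.

>>> arm_command:
  commands:
    - {"tx":0.0,"ty":0.0,"tz":-0.05,"twist":0.0}
    - {"tx":0.0,"ty":0.0,"tz":-0.15,"twist":0.0}
    - {"tx":0.0,"ty":0.0,"tz":-0.3,"twist":0.0}
    - {"tx":0.0,"ty":0.0,"tz":-0.45,"twist":0.0}
    - {"tx":-0.09,"ty":-0.12,"tz":-0.45,"twist":0.0}
    - {"tx":-0.18,"ty":-0.24,"tz":-0.45,"twist":0.0}
    - {"tx":-0.26,"ty":-0.36,"tz":-0.45,"twist":0.0}
    - {"tx":-0.3,"ty":-0.48,"tz":-0.45,"twist":0.0}

```text
t: 5.97
eef_pos: [0.489, -0.0824, 0.1701]
ee_rot: [3.14, 0.004, -0.391]
force: [0.8, 1.1, -0.4]
width: 0.0003
gripper_force: 0.0
```

>>> arm_command:
  commands:
    - {"tx":-0.09,"ty":-0.13,"tz":0.0,"twist":0.0}
    - {"tx":-0.18,"ty":-0.26,"tz":0.0,"twist":0.0}
    - {"tx":-0.27,"ty":-0.4,"tz":0.0,"twist":0.0}
    - {"tx":-0.36,"ty":-0.53,"tz":0.0,"twist":0.0}
    - {"tx":-0.45,"ty":-0.66,"tz":0.0,"twist":0.0}
    - {"tx":-0.52,"ty":-0.79,"tz":0.0,"twist":0.0}
    - {"tx":-0.58,"ty":-0.92,"tz":0.0,"twist":0.0}
    - {"tx":-0.6,"ty":-1.0,"tz":0.0,"twist":0.0}

```text
t: 6.63
eef_pos: [0.4468, 0.2067, 0.1702]
ee_rot: [3.139, 0.001, -0.387]
force: [-0.7, -0.5, 1.0]
width: 0.0004
gripper_force: 0.0
```

```bash
python3 - <<'E'
from h import *
np.set_printoptions(precision=4,suppress=True)
s=get_state();print(s["t"],s["eef_pos"],s["ee_rot"],s["force"])
c=calibration("wrist");im=grab_frame("wrist");sc=grab_frame("scene")
for q in("blue_top","green_top","red_top","yellow_top"):
  for r in spot_point(q,"wrist")[:2]: print(q,r,ray("wrist",r["uv"],.071,c))
a=cv2.resize(im[:,:,::-1],(533,400));b=cv2.resize(sc[120:240,140:240,::-1],(266,400)[::1])
cv2.imwrite("pics/w2.png",np.hstack([a,b]))
E
```

```text
6.6333 [0.4468 0.2067 0.1702] [ 3.1389  0.0014 -0.3874] [-0.7277 -0.454   0.9963]
blue_top {'uv': [235.7, 190.4], 'score': 0.89} [0.4546 0.2243 0.071 ]
green_top {'uv': [272.5, 91.7], 'score': 0.72} [0.5227 0.1616 0.071 ]
red_top {'uv': [303.1, 160.1], 'score': 0.68} [0.4575 0.1587 0.071 ]
yellow_top {'uv': [195.8, 118.2], 'score': 0.55} [0.5274 0.2312 0.071 ]
```

View pics/w2.png

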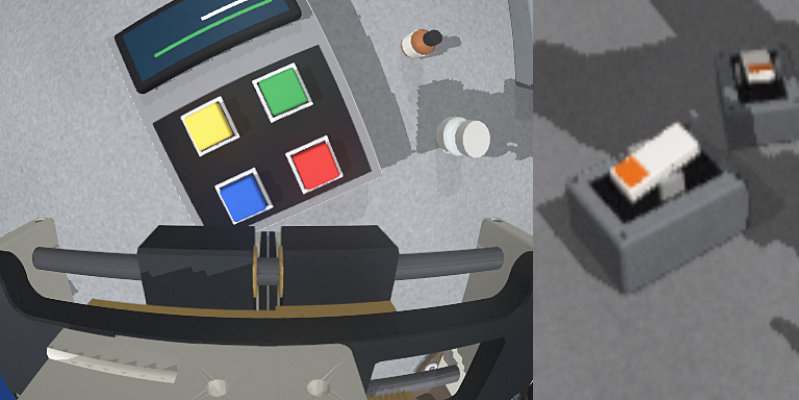

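The right inset shows the rocker's orange half down. The wrist view shows the blue key at (243,195), about 20 mm to the tool's -y. I'll go there at hover height and check.

>>> arm_command:
  commands:
    - {"tx":0.0,"ty":-0.08,"tz":0.0,"twist":0.0}
    - {"tx":0.0,"ty":-0.08,"tz":0.1,"twist":0.0}
    - {"tx":0.0,"ty":-0.08,"tz":0.2,"twist":0.0}
    - {"tx":0.0,"ty":-0.08,"tz":0.28,"twist":0.0}
    - {"tx":0.0,"ty":-0.08,"tz":0.32,"twist":0.0}
    - {"tx":0.0,"ty":-0.08,"tz":0.32,"twist":0.0}
    - {"tx":0.0,"ty":-0.08,"tz":0.32,"twist":0.0}
    - {"tx":0.0,"ty":-0.08,"tz":0.32,"twist":0.0}

```text
t: 7.6
eef_pos: [0.4571, 0.2238, 0.0922]
ee_rot: [-3.14, -0.001, -0.389]
force: [-1.3, -0.2, 0.1]
width: 0.0006
gripper_force: 0.0
```

>>> arm_command:
  commands:
    - {"tx":0.0,"ty":0.0,"tz":0.03,"twist":0.0}
    - {"tx":0.0,"ty":0.0,"tz":0.06,"twist":0.0}
    - {"tx":0.0,"ty":0.0,"tz":0.08,"twist":0.0}
    - {"tx":0.0,"ty":0.0,"tz":0.09,"twist":0.0}
    - {"tx":0.0,"ty":0.0,"tz":0.1,"twist":0.0}
    - {"tx":0.0,"ty":0.0,"tz":0.11,"twist":0.0}
    - {"tx":0.0,"ty":0.0,"tz":0.118,"twist":0.0}
    - {"tx":0.0,"ty":0.0,"tz":0.118,"twist":0.0}

```text
t: 8.27
eef_pos: [0.4565, 0.2237, 0.0631]
ee_rot: [3.142, -0.001, -0.388]
force: [-6.4, -3.4, 20.2]
width: 0.0002
gripper_force: 10.1
```

>>> arm_command:
  commands:
    - {"tx":0.0,"ty":0.0,"tz":0.002,"twist":0.0}
    - {"tx":0.0,"ty":0.0,"tz":0.004,"twist":0.0}
    - {"tx":0.0,"ty":0.0,"tz":0.005,"twist":0.0}
    - {"tx":0.0,"ty":0.0,"tz":0.006,"twist":0.0}
    - {"tx":0.0,"ty":0.0,"tz":0.006,"twist":0.0}
    - {"tx":0.0,"ty":0.0,"tz":0.006,"twist":0.0}
    - {"tx":0.0,"ty":0.0,"tz":0.006,"twist":0.0}
    - {"tx":0.0,"ty":0.0,"tz":0.006,"twist":0.0}

```text
t: 8.93
eef_pos: [0.4566, 0.2238, 0.0629]
ee_rot: [-3.141, -0.001, -0.387]
force: [-12.4, -2.7, 35.0]
width: 0.0004
gripper_force: 17.5
```

Blue is at its stop. Next I lift, move across to green and check.

>>> arm_command:
  commands:
    - {"tx":0.0,"ty":0.0,"tz":-0.06,"twist":0.0}
    - {"tx":0.0,"ty":0.0,"tz":-0.15,"twist":0.0}
    - {"tx":0.0,"ty":0.0,"tz":-0.2,"twist":0.0}
    - {"tx":0.12,"ty":0.04,"tz":-0.2,"twist":0.0}
    - {"tx":0.24,"ty":0.09,"tz":-0.2,"twist":0.0}
    - {"tx":0.35,"ty":0.13,"tz":-0.2,"twist":0.0}
    - {"tx":0.35,"ty":0.13,"tz":-0.16,"twist":0.0}
    - {"tx":0.35,"ty":0.13,"tz":-0.12,"twist":0.0}

```text
t: 9.6
eef_pos: [0.5259, 0.1596, 0.0896]
ee_rot: [-3.141, -0.0, -0.391]
force: [-0.6, 0.4, -0.7]
width: 0.0006
gripper_force: 0.0
```

```bash
python3 - <<'E'
from h import *
np.set_printoptions(precision=4,suppress=True)
c=calibration("wrist");im=grab_frame("wrist")
for r in spot_point("green_top","wrist")[:2]: print(r,ray("wrist",r["uv"],.071,c))
s=get_state();print(s["t"],s["eef_pos"],s["force"])
E
```

```text
{'uv': [255.0, 227.5], 'score': 0.64} [0.5244 0.162  0.071 ]
9.7 [0.5234 0.1596 0.0878] [-0.3398 -0.0142 -0.4855]
```

>>> arm_command:
  commands:
    - {"tx":0.0,"ty":0.0,"tz":0.03,"twist":0.0}
    - {"tx":0.0,"ty":0.0,"tz":0.06,"twist":0.0}
    - {"tx":0.0,"ty":0.0,"tz":0.08,"twist":0.0}
    - {"tx":0.0,"ty":0.0,"tz":0.09,"twist":0.0}
    - {"tx":0.0,"ty":0.0,"tz":0.1,"twist":0.0}
    - {"tx":0.0,"ty":0.0,"tz":0.11,"twist":0.0}
    - {"tx":0.0,"ty":0.0,"tz":0.117,"twist":0.0}
    - {"tx":0.0,"ty":0.0,"tz":0.117,"twist":0.0}

```text
t: 10.37
eef_pos: [0.5249, 0.1608, 0.0631]
ee_rot: [-3.141, -0.001, -0.388]
force: [-11.1, 1.9, 23.6]
width: 0.0006
gripper_force: 12.0
```

>>> arm_command:
  commands:
    - {"tx":0.0,"ty":0.0,"tz":0.002,"twist":0.0}
    - {"tx":0.0,"ty":0.0,"tz":0.003,"twist":0.0}
    - {"tx":0.0,"ty":0.0,"tz":0.004,"twist":0.0}
    - {"tx":0.0,"ty":0.0,"tz":0.004,"twist":0.0}
    - {"tx":0.0,"ty":0.0,"tz":0.004,"twist":0.0}
    - {"tx":0.0,"ty":0.0,"tz":0.004,"twist":0.0}
    - {"tx":0.0,"ty":0.0,"tz":0.004,"twist":0.0}
    - {"tx":0.0,"ty":0.0,"tz":0.004,"twist":0.0}

```text
t: 11.03
eef_pos: [0.525, 0.1608, 0.063]
ee_rot: [-3.14, -0.001, -0.388]
force: [-14.4, 0.7, 32.0]
width: 0.0003
gripper_force: 16.2
```

>>> arm_command:
  commands:
    - {"tx":0.0,"ty":0.0,"tz":-0.06,"twist":0.0}
    - {"tx":0.0,"ty":0.0,"tz":-0.16,"twist":0.0}
    - {"tx":0.0,"ty":0.0,"tz":-0.28,"twist":0.0}
    - {"tx":0.0,"ty":0.0,"tz":-0.42,"twist":0.0}
    - {"tx":-0.13,"ty":0.0,"tz":-0.5,"twist":0.0}
    - {"tx":-0.26,"ty":0.0,"tz":-0.55,"twist":0.0}
    - {"tx":-0.4,"ty":0.0,"tz":-0.55,"twist":0.0}
    - {"tx":-0.4,"ty":0.0,"tz":-0.55,"twist":0.0}

```text
t: 11.7
eef_pos: [0.4291, 0.1995, 0.1986]
ee_rot: [-3.138, 0.0, -0.387]
force: [-0.1, -0.1, -1.3]
width: 0.0008
gripper_force: 0.0
```

```bash
python3 - <<'E'
from h import *
im=grab_frame("scene");cv2.imwrite("pics/end.png",cv2.resize(im[110:330,130:430,::-1],(800,586),interpolation=2));print(get_state()["force"])
E
```

```text
[ 0.13475087  0.10146484 -0.10135786]
```

View pics/end.png

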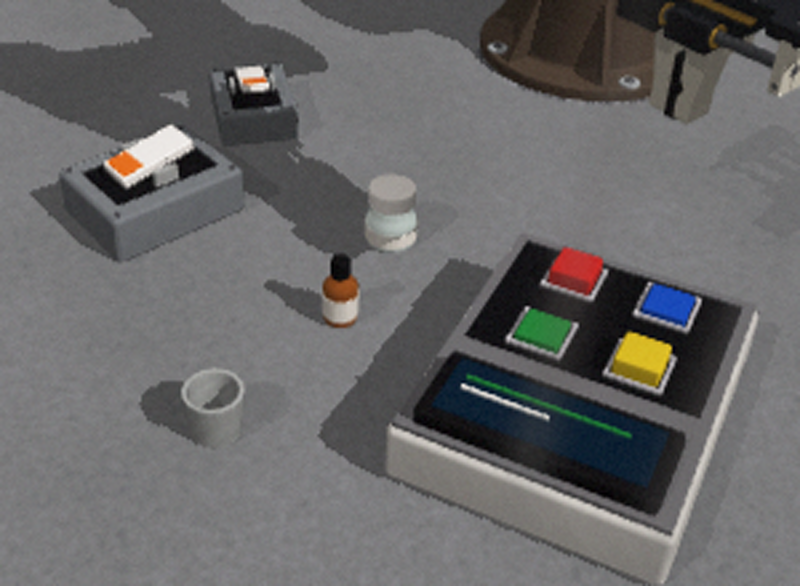

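The final image shows blue (668,303) and green (543,330) down, and red (576,270) and yellow (642,358) up. The rocker's orange half (125,162) is down, and the jar, vial and cup have not moved.

```bash
python3 -c "
from station import *
print(job_done())"
```

```text
the job is handed in; nothing more can be done
None
```

I switched the fan rocker fully on, then pressed the blue key and then the green key to their stops; red and yellow stayed up, the switch box, jar, vial and cup look unmoved in the last picture, and the job is handed in with no verdict returned.

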